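# Find the full sample box by weight

### The job

One of the three identical closed sample boxes on the sloping rack still has samples in it; the other two are empty. Lift them by their grip bars, in turn, to feel which is the heavy one, and set that one down, flat and lid up, inside the steel tray. Every empty box must end back in the slot it came from; drop none of them, and leave the other things on the bench where they are.

Things in the scene. Friction and masses are not known exactly. Their poses are not given: they have to be found in the camera images.
- box_1_mid (a point): Closed aluminium box, 110 (x) x 100 (y) x 55 (z) mm; on its lid a black grip bar 16 thick (x), 92 long (y), 34 high: 89 overall. Point: the centre, 44.5 above the underside; the bar's middle is 27.5 further along +z. z: out of the lid (leans 30 deg at first), y: along the bar, x: uphill. Left (+y) slot. Full 0.6-0.82 kg (6-8 N), empty 0.24-0.30 kg (under 3 N); which one is full varies.
- box_2_mid (a point): Another closed box, identical in all to box_1 (110 x 100 x 55 mm plus a 34 mm high grip bar along y, 16 mm thick); in the middle slot. Point: its centre, 44.5 mm above its underside, 27.5 mm below the middle of the grip bar. Axes as for box_1. Full 0.6-0.82 kg, empty 0.24-0.30 kg.
- box_3_mid (a point): Another closed box, identical in all to box_1 (110 x 100 x 55 mm plus a 34 mm high grip bar along y, 16 mm thick); in the right slot (-y of the rack). Point: its centre, 44.5 mm above its underside, 27.5 mm below the middle of the grip bar. Axes as for box_1. Full 0.6-0.82 kg, empty 0.24-0.30 kg.
- rack: Fixed steel rack, 360 mm wide (y), 125 deep: a board sloping 30 deg, rising to +x, 68 mm above the bench at mid-depth. The boxes lie on it loose, side by side, 116 mm apart, each on its underside against a 15 mm high lip at the lower (-x) edge, between ribs 12 mm high with 5 mm play each side. Origin: at bench level under the board's middle, z up.
- tray: Fixed open stainless tray on the bench, 200 (x) x 160 (y) x 30 (z) mm outside, walls and floor 4 mm thick (floor surface 4 mm above the bench), so 192 x 152 mm inside. Origin at the centre of its underside, z up. The tray may stand to the right or left of the rack.
Things that resemble listed ones, but are neither listed nor needed, are in the scene too. Leave any pink or red look-alike of the part that bears box_2_mid alone. Leave any blue look-alike of the part that bears box_3_mid alone.

How it is judged:
On the way:
1. a box is lifted at least 30 mm off the rack (((distance of box_1_mid from where it was at the start of the episode above 0.03 m and contact force between box_1 and rack below 0.1 N and contact force between box_1 and the fingers above 1 N) or (distance of box_2_mid from where it was at the start of the episode above 0.03 m and contact force between box_2 and rack below 0.1 N and contact force between box_2 and the fingers above 1 N) or (distance of box_3_mid from where it was at the start of the episode above 0.03 m and contact force between box_3 and rack below 0.1 N and contact force between box_3 and the fingers above 1 N))), for 0.2 s.
At the end, for the whole second after the job is handed in: The full box rests flat (within 7 degrees) on the tray's floor, lid up, with its weight on the tray; both empty boxes are at rest on the rack in their own slots, within 20 mm of where they began and lying square to the slot (within about 5 degrees in slope and 8 degrees in turn) (((contact force between box_1 and tray above 4.3 N and angle between box_1_mid's own z axis and vertical below 0.12 rad and horizontal distance between box_1_mid and tray below 0.07 m and z of box_1_mid in the frame of tray below 0.056 m and linear speed of each of box_1, box_2, box_3 below 0.02 m/s and distance of each of box_2_mid, box_3_mid from where it was at the start of the episode below 0.02 m and angle between box_2_mid's own z axis and vertical between 0.43 and 0.62 rad and angle between the y axis of each of box_2_mid, box_3_mid and the y axis of rack, either way round below 0.15 rad and angle between box_3_mid's own z axis and vertical between 0.43 and 0.62 rad) or (contact force between box_2 and tray above 4.3 N and angle between box_2_mid's own z axis and vertical below 0.12 rad and horizontal distance between box_2_mid and tray below 0.07 m and z of box_2_mid in the frame of tray below 0.056 m and linear speed of each of box_2, box_1, box_3 below 0.02 m/s and distance of each of box_1_mid, box_3_mid from where it was at the start of the episode below 0.02 m and angle between box_1_mid's own z axis and vertical between 0.43 and 0.62 rad and angle between the y axis of each of box_1_mid, box_3_mid and the y axis of rack, either way round below 0.15 rad and angle between box_3_mid's own z axis and vertical between 0.43 and 0.62 rad) or (contact force between box_3 and tray above 4.3 N and angle between box_3_mid's own z axis and vertical below 0.12 rad and horizontal distance between box_3_mid and tray below 0.07 m and z of box_3_mid in the frame of tray below 0.056 m and linear speed of each of box_3, box_1, box_2 below 0.02 m/s and distance of each of box_1_mid, box_2_mid from where it was at the start of the episode below 0.02 m and angle between box_1_mid's own z axis and vertical between 0.43 and 0.62 rad and angle between the y axis of each of box_1_mid, box_2_mid and the y axis of rack, either way round below 0.15 rad and angle between box_2_mid's own z axis and vertical between 0.43 and 0.62 rad))); the robot touches nothing.
It fails at once if another thing on the bench is moved more than 30 mm (distance of any of dishes, spray, tape, marker, burner, jar, flask from where it was at the start of the episode above 0.03 m).
It fails at once if a box is dropped: falls free, out of the fingers, faster than 0.5 m/s (from more than about 13 mm) ((linear speed of box_1 above 0.5 m/s and contact force between box_1 and the fingers below 0.1 N) or (linear speed of box_2 above 0.5 m/s and contact force between box_2 and the fingers below 0.1 N) or (linear speed of box_3 above 0.5 m/s and contact force between box_3 and the fingers below 0.1 N)).
It also fails if it takes over 72 s, if anything falls off the work surface, if the arm or the gripper's body presses on something with over 40 N, if the wrist force passes 120 N, or if a joint passes its speed limit or range.

### The arm

A 7-joint arm with a two-finger parallel gripper is mounted at the origin on the work surface. World frame = base frame: x ahead of the robot, y to its left, z up, the work surface at z = 0. Lengths are in m, angles in rad, forces in N, time in s.
With the tool pointing down it reaches from about 0.4 to 0.875 m from the base axis. Payload 19.3 kg.
Tool frame: the origin (TCP) lies midway between the tips of the shut fingers; the grasp point (between the pads) lies 19 mm behind it (bot.pinch_z is the distance from the TCP to the grasp point, in m); z points along the fingers, y is the line along which they close (so a half turn about z gives the same grasp; the last joint's range is limited). The gripper opens to 85 mm and grips with 20 to 120 N. Pads are 22 mm wide; open, the fingers measure 114 mm over their backs; the gripper's body (76 mm by 85 mm) begins 54 mm behind the grasp point. The pads swing forward as they close: fully open they stand 13 mm farther back than shut.
Start: joints at [-1.208, 0.521, -0.036, 1.599, 0.021, 1.021, -0.113], TCP at [0.262, 0.567, 0.231] pointing down, gripper open.
Joint ranges: [-2.91, 2.91], [-0.3, 2.13], [-1.5, 1.42], [0.17, 2.43], [-1.26, 4.41], [0.16, 1.93], [-2.52, 2.52]. Speed limits (rad/s): [1.89, 1.89, 2.39, 2.39, 3.01, 3.01, 3.01].

### API

Orientations are given as [roll, pitch, yaw] about the fixed x, y, z axes, in that order (R = Rz(yaw) Ry(pitch) Rx(roll)).
In Python, from workcell import observe, viewer, bot gives the robot as it stands. The module is installed in compiled form; this text tells all that it offers.
- The arm moves only by the tool play_rows, never from a script. Its argument "motion" is a list of rows, each a list of 7 numbers: the shift along the tool's x, y, z in cm, then the turn, a rotation vector about the tool's x, y, z in rad, then the opening, from -1 (shut) to 1 (fully open), so that 0 is half open. A call has exactly 5 rows; each row is the pose to reach, as a shift and turn from the pose commanded when the call began, along the tool's axes at that moment; what a row does not reach only later rows make up. A row lasts 1/10 s, in which the tool goes at most 50 mm and 8.59 degrees, less where a joint would pass 70% of its speed; a pose out of reach is approached as far as the arm can. A call with a gripper value outside its range is refused whole. The fingers move at their own pace and stop on an object; "squeeze" is the grip in N (left out, the last holds). Time passes only in rows, so rows that repeat a pose let the fingers close, or fill a call up. It gives the time, the measured TCP pose, the force, the opening and the grip force at its end, in the units of the state.
- observe(): the state, without advancing time (a new reading comes with each control period).
- viewer.grab_frame(name): name is "scene" or "top"; returns (picture, depth): 384x512x3 uint8, red, green, blue; 384x512 float32, m along the optical axis (not along the pixel's ray), 0 where there is no reading.
- viewer.camera_info(name): a dict with "fx", "fy", "cx", "cy" (pixels), "R" (3x3) and "t" (3): a world point X has camera coordinates R X + t. Camera axes: x right, y down, z forward; pixel columns grow to the right and rows downward; lengths in m; the calibration is good to about 2 mm. A picture is of the moment at which its call begins. camera_info takes no time and is no camera call.
- bot.job_done(): hands the job in; it is judged then, once.
The state is a dict: "clock": time; "qpos": joint angles; "qd": joint speeds; "joint_efforts": joint torques, N m; "position": TCP position; "tool_rot": TCP orientation; "force": force on the tool from outside, world axes, zero at the start; "moment": the same for the moment, N m; "grip_width": finger opening in m; "finger_force": force on a finger pad.
Only numpy, scipy, OpenCV 4.12 (cv2) and the standard library are available. Lean on these libraries where they do the work, as an engineer would, in place of code of your own. Each camera call takes 0.05 s, during which the arm holds its last target. There are 200 camera calls.

## Working session

There is one attempt and no reset: what is moved stays moved. The work goes in short steps, Python scripts to look and compute and a tool call to move; the robot and the scene stay as the last step left them, time stands still between calls to the robot, and variables do not carry over. Pictures are saved under pics/ and viewed, at most 10 in all, crops included, and the job is handed in when it is done.

Besides the shell and the picture viewer there is one more tool, called after "Request:" as name(argument=value, ...) on one line, values as JSON. play_rows: Moves the arm, as the interface text tells. Its arguments: {"type":"object","properties":{"motion":{"type":"array"},"squeeze":{"type":"number"}},"required":["motion"]}

```bash
mkdir -p pics; python3 - <<'E'
from workcell import observe, viewer, bot
import cv2,numpy as np
s=observe();print({k:np.round(v,3) for k,v in s.items()}, bot.pinch_z)
for n in("scene","top"):
    p,d=viewer.grab_frame(n);cv2.imwrite(f"pics/{n}0.png",p[:,:,::-1]);np.save(f"{n}0.npy",d)
    np.save(f"{n}0p.npy",p)
    print(n,viewer.camera_info(n))
a=cv2.imread("pics/scene0.png");b=cv2.imread("pics/top0.png")
E
```

```text
{'clock': np.float64(0.0), 'qpos': array([-1.208,  0.522, -0.036,  1.6  ,  0.021,  1.021, -0.113]), 'qd': array([ 0.001, -0.   , -0.002, -0.001,  0.001, -0.001, -0.   ]), 'joint_efforts': array([ 1.0000e-03, -9.2713e+01,  1.9800e+00, -3.6993e+01,  1.8000e-02,
        8.0000e-03, -0.0000e+00]), 'position': array([0.262, 0.567, 0.231]), 'tool_rot': array([-3.14 ,  0.   ,  2.709]), 'force': array([ 0.112, -0.035,  0.962]), 'moment': array([-0.018, -0.061,  0.048]), 'finger_force': np.float64(0.0), 'grip_width': np.float64(0.086)} 0.0187
scene {'fx': 487.0895834232835, 'fy': 487.0895834232835, 'cx': 246.3773053852912, 'cy': 182.28677294041066, 'R': array([[-0.78343066,  0.62113524,  0.02067397],
       [ 0.3650149 ,  0.48680308, -0.79359113],
       [-0.50299157, -0.61417732, -0.60810008]]), 't': array([ 0.3322004 , -0.14187185,  1.86879291])}
top {'fx': 487.60721381492675, 'fy': 487.60721381492675, 'cx': 257.51835972130294, 'cy': 187.96543154237625, 'R': array([[ 0.01123456, -0.99992267, -0.00533293],
       [-0.99794198, -0.01087527, -0.06319448],
       [ 0.0631316 ,  0.00603192, -0.99798698]]), 't': array([0.0737215 , 0.49514111, 1.35987466])}
```

View pics/scene0.png

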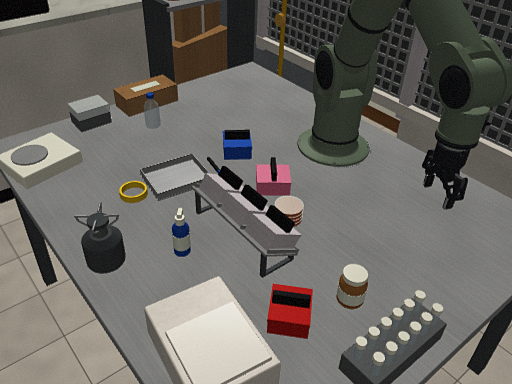

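View pics/top0.png

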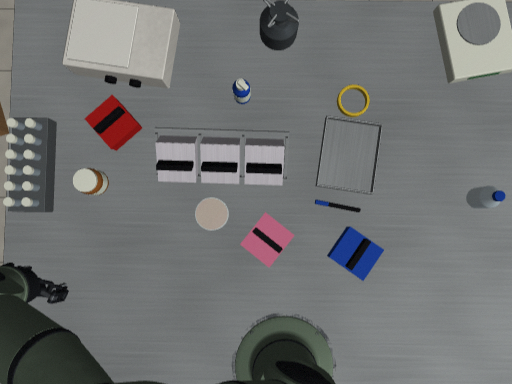

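The top view shows the three silver boxes on the rack with bars at about (176,165) box_1, (220,166) box_2 and (264,168) box_3. The tray is at (349,155). Close by are the marker (337,206), dishes (211,213), tape (353,100) and spray (242,90). Possible mix-ups are the red box (113,122), pink box (267,239) and blue box (355,252), all coloured and lying on the bench. The right targets are the three silver boxes on the rack.

```bash
cat > h.py <<'E'
import numpy as np,cv2
from workcell import observe, viewer, bot
from scipy.spatial.transform import Rotation as Ro
def cloud(n,d):
    c=viewer.camera_info(n);v,u=np.mgrid[:d.shape[0],:d.shape[1]]
    P=np.stack([(u-c["cx"])/c["fx"]*d,(v-c["cy"])/c["fy"]*d,d],-1)
    return (P-c["t"])@c["R"]
E
python3 - <<'E'
from h import *
d=np.load("top0.npy");p=np.load("top0p.npy");X=cloud("top",d);g=p.max(2)
print("bench z",np.median(X[300:320,150:200,2]))
for k,(u0,u1) in enumerate([(157,197),(201,240),(245,285)]):
    sl=np.s_[134:188,u0:u1];Y=X[sl].reshape(-1,3);dark=g[sl].ravel()<60
    B=Y[dark]; zt=B[:,2]; 
    L=Y[(~dark)&(Y[:,2]>.06)]
    # lid plane: robust fit
    A=np.c_[L[:,:2],np.ones(len(L))];w=np.ones(len(L),bool)
    for _ in range(6):
        c=np.linalg.lstsq(A[w],L[w,2],rcond=None)[0];r=L[:,2]-A@c;w=abs(r)<.004
    n=np.array([-c[0],-c[1],1]);n/=np.linalg.norm(n)
    h=(B[:,2]-np.c_[B[:,:2],np.ones(len(B))]@c)*n[2]
    T=B[h>.028]
    print(k+1,"normal",n.round(3),"tilt",np.degrees(np.arccos(n[2])).round(1),"inl",w.sum(),len(L),"top h",np.median(h[h>.028]).round(4),len(T))
    m=T.mean(0);print(" bartop mean",m.round(4),"x,y range",T.min(0).round(3),T.max(0).round(3),"yaw",np.degrees(np.polyfit(T[:,1],T[:,0],1)[0]).round(2))
    Lw=L[w];print(" lid range",Lw.min(0).round(3),Lw.max(0).round(3))
# tray
Y=X[105:200,305:395];m=(Y[...,2]>.015)&(Y[...,2]<.045);q=np.argwhere(m)
T=Y[m][:,:2];r=cv2.minAreaRect(T.astype(np.float32));print("tray rim",r,np.median(Y[m][:,2]),len(T))
im=cv2.resize(p[80:230,140:400],None,fx=3,fy=3,interpolation=2)[:,:,::-1];cv2.imwrite("pics/crop1.png",im)
E
```

```text
bench z -0.000896903403817653
1 normal [0.16  0.695 0.701] tilt 45.5 inl 111 1560 top h 0.0358 87
 bartop mean [0.5401 0.3211 0.1686] x,y range [0.407 0.071 0.123] [0.558 0.338 1.389] yaw 29.54
 lid range [0.509 0.256 0.08 ] [0.632 0.342 0.143]
2 normal [0.356 0.555 0.752] tilt 41.2 inl 124 1578 top h 0.031 19
 bartop mean [0.5408 0.2195 0.1439] x,y range [0.531 0.211 0.138] [0.547 0.224 0.147] yaw -24.61
 lid range [0.527 0.127 0.086] [0.634 0.23  0.143]
3 normal [ 0.386 -0.069  0.92 ] tilt 23.1 inl 303 1649 top h 1.1057 1
 bartop mean [0.4074 0.0709 1.3888] x,y range [0.407 0.071 1.389] [0.407 0.071 1.389] yaw 164.64
 lid range [0.526 0.009 0.089] [0.634 0.114 0.138]
tray rim ((0.6154565811157227, -0.18072351813316345), (0.1615678071975708, 0.2467733919620514), 82.1212387084961) 0.026716925351259142 642<stdin>:16: RankWarning: Polyfit may be poorly conditioned
```

View pics/crop1.png

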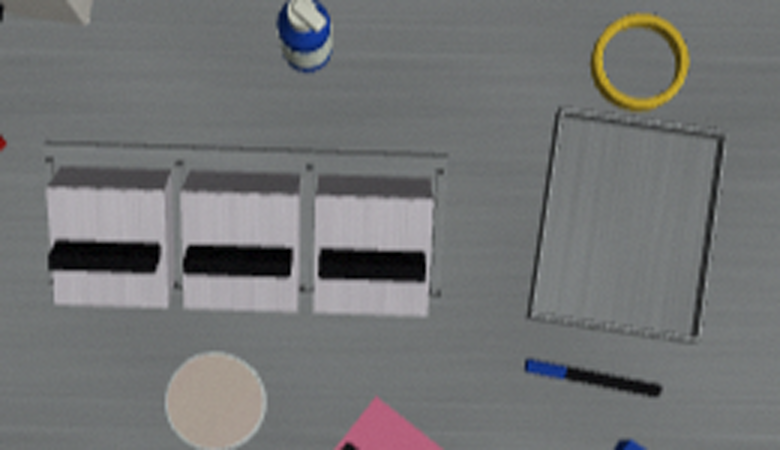

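The crop confirms three silver boxes in the rack's slots. The tray on the right is turned by about -6 deg, the marker lies just on its near side and the tape just beyond it. Single depth pixels are noisy, so I'll fit the known bar shape to its silhouettes in both cameras.

```bash
cat > fit.py <<'E'
from h import *
from scipy.optimize import minimize
def proj(n,X):
    c=viewer.camera_info(n);q=X@c["R"].T+c["t"];return np.c_[q[:,0]/q[:,2]*c["fx"]+c["cx"],q[:,1]/q[:,2]*c["fy"]+c["cy"]]
S=4
def sil(n,X,roi):
    u0,v0,u1,v1=roi;im=np.zeros(((v1-v0)*S,(u1-u0)*S),np.uint8)
    h=cv2.convexHull(proj(n,X).astype(np.float32))[:,0]
    cv2.fillConvexPoly(im,np.round(((h-[u0,v0]+.5)*S-.5)*16).astype(np.int32),255,shift=4)
    return cv2.resize(im,(u1-u0,v1-v0),interpolation=cv2.INTER_AREA)/255.
def corners(x,y,z): return np.array([[a,b,c] for a in x for b in y for c in z])
BAR=corners((-.008,.008),(-.046,.046),(.0105,.0445))
def boxR(yaw,tilt): return (Ro.from_euler("z",yaw)*Ro.from_euler("y",-tilt)).as_matrix()
def fit(views,x0,tilt,body=BAR):
    """views: list (name, roi, soft mask)"""
    def cost(p):
        X=body@boxR(p[3],tilt).T+p[:3]
        return sum(np.abs(sil(n,X,r)-m).sum()/m.sum() for n,r,m in views)
    b=None
    for s in (.012,.005,.003):
        P=np.array(x0 if b is None else b.x);sim=np.vstack([P]+[P+s*np.eye(4)[i]*(1 if i<3 else 8) for i in range(4)])
        b=minimize(cost,P,method="Nelder-Mead",options=dict(initial_simplex=sim,xatol=1e-5,fatol=1e-5,maxiter=500))
    return b.x,b.fun
def dark(p,roi,lo=25,hi=110):
    u0,v0,u1,v1=roi;g=p[v0:v1,u0:u1].max(2).astype(float);return np.clip((hi-g)/(hi-lo),0,1)
E
python3 - <<'E'
from fit import *
dt=np.load("top0.npy");pt=np.load("top0p.npy");ps=np.load("scene0p.npy")
rs=[(212,160,246,192),(240,180,270,212),(262,202,300,236)] # scene: far=box3.. near=box1
rt=[(153,157,198,175),(198,158,242,176),(242,159,287,177)]
for k in range(3):
    ms=dark(ps,rs[2-k]);mt=dark(pt,rt[k])
    x,f=fit([("top",rt[k],mt),("scene",rs[2-k],ms)],[.56,.28-.116*k,.115,-.03],np.pi/6)
    xt,ft=fit([("top",rt[k],mt)],x,np.pi/6)
    print(k+1,x.round(4),round(f,3),"top only",xt.round(4),round(ft,3), "masks",ms.sum().round(),mt.sum().round())
X=cloud("top",dt)
for v in (145,150,155,160,166,175,180): print(v,[np.nanmedian(X[v-1:v+2,a:b,2]).round(4) for a,b in((165,190),(208,234),(252,278))],X[v,220,0].round(3))
# scene crop
cv2.imwrite("pics/crop2.png",cv2.resize(ps[130:290,130:330],None,fx=3.5,fy=3.5,interpolation=2)[:,:,::-1])
c=viewer.camera_info("top")
# tray rim corners (crop px -> full), rim z=.03
for u,v in((557,106),(724,134),(696,341),(528,318)):
    r=np.array([(u/3+140-1/3-c["cx"])/c["fx"],(v/3+80-1/3-c["cy"])/c["fy"],1])@c["R"];o=-c["R"].T@c["t"];print("tray corner",(o+r*(.03-o[2])/r[2]).round(4))
E
```

```text
1 [ 0.5581  0.2946  0.1045 -0.013 ] 0.459 top only [ 0.5659  0.3059  0.0395 -0.0325] 0.133 masks 465.0 342.0
2 [ 0.5568  0.1793  0.1047 -0.0289] 0.44 top only [0.5571 0.1811 0.0863 0.0083] 0.178 masks 381.0 338.0Traceback (most recent call last):
  File "<stdin>", line 8, in <module>
  File "fit.py", line 22, in fit
    b=minimize(cost,P,method="Nelder-Mead",options=dict(initial_simplex=sim,xatol=1e-5,fatol=1e-5,maxiter=500))
    res = _minimize_neldermead(fun, x0, args, callback, bounds=bounds,
                               **options)
    fsim[j] = func(sim[j])
              ~~~~^^^^^^^^
    fx = function(np.copy(x), *(wrapper_args + args))
  File "fit.py", line 18, in cost
    return sum(np.abs(sil(n,X,r)-m).sum()/m.sum() for n,r,m in views)
  File "fit.py", line 18, in <genexpr>
    return sum(np.abs(sil(n,X,r)-m).sum()/m.sum() for n,r,m in views)
                      ~~~^^^^^^^
  File "fit.py", line 8, in sil
    h=cv2.convexHull(proj(n,X).astype(np.float32))[:,0]
                     ~~~~^^^^^
  File "fit.py", line 4, in proj
    c=viewer.camera_info(n);q=X@c["R"].T+c["t"];return np.c_[q[:,0]/q[:,2]*c["fx"]+c["cx"],q[:,1]/q[:,2]*c["fy"]+c["cy"]]
ValueError: time passes only in moves, steps and waits
```

```bash
sed -i 's/^S=4/CAM={n:viewer.camera_info(n) for n in ("top","scene")}\nS=4/; s/c=viewer.camera_info(n);q=/c=CAM[n];q=/' fit.py
cat >> fit.py <<'E'
def fit3(views,x0,tilt=np.pi/6):
    def bars(p): 
        R=boxR(p[3],tilt); return [BAR@R.T+p[:3]+R[:,1]*.116*k for k in (1,0,-1)]
    def cost(p): return sum(np.abs(np.max([sil(n,X,r) for X in bars(p)],0)-m).sum()/m.sum() for n,r,m in views)
    b=None
    for s in (.012,.005,.003):
        P=np.array(x0 if b is None else b.x);sim=np.vstack([P]+[P+s*np.eye(4)[i]*(1 if i<3 else 8) for i in range(4)])
        b=minimize(cost,P,method="Nelder-Mead",options=dict(initial_simplex=sim,xatol=1e-5,fatol=1e-5,maxiter=300))
    return b.x,b.fun
E
timeout 300 python3 - <<'E'
from fit import *
dt=np.load("top0.npy");pt=np.load("top0p.npy");ps=np.load("scene0p.npy")
rt=(153,157,287,178);rs=(205,155,302,238)
mt=dark(pt,rt,25,110);ms=dark(ps,rs,25,75)
cv2.imwrite("pics/crop2.png",np.vstack([cv2.resize(ps[155:238,205:302],None,fx=4,fy=4,interpolation=2)[:,:,::-1],cv2.resize(np.dstack([ms*255]*3).astype(np.uint8),None,fx=4,fy=4)])[:600])
print(ms.sum(),mt.sum())
for V in ([("top",rt,mt),("scene",rs,ms)],[("top",rt,mt)],[("scene",rs,ms)]):
    x,f=fit3(V,[.557,.179,.105,-.02]);print(len(V),V[0][0],x.round(4),round(f,3))
X=cloud("top",dt)
for v in (140,150,155,160,166,175,180): print(v,[np.median(X[v-1:v+2,a:b,2]).round(4) for a,b in((165,190),(208,234),(252,278))],np.median(X[v,210:230,0]).round(3))
c=CAM["top"]
for u,v in((557,106),(724,134),(696,341),(528,318)):
    r=np.array([(u/3+140-1/3-c["cx"])/c["fx"],(v/3+80-1/3-c["cy"])/c["fy"],1])@c["R"];o=-c["R"].T@c["t"];print("tray corner",(o+r*(.03-o[2])/r[2]).round(4))
E
```

```text
1203.8799999999999 1021.6588235294118
2 top [ 0.556   0.1787  0.1036 -0.0222] 0.518
1 top [ 0.5587  0.1804  0.0852 -0.0204] 0.194
1 scene [ 0.5551  0.1767  0.1022 -0.0241] 0.304
140 [np.float64(0.1242), np.float64(0.1157), np.float64(0.1069)] 0.613
150 [np.float64(0.1293), np.float64(0.1314), np.float64(0.1332)] 0.585
155 [np.float64(0.1222), np.float64(0.1239), np.float64(0.1259)] 0.573
160 [np.float64(0.1215), np.float64(0.1178), np.float64(0.1189)] 0.56
166 [np.float64(0.1431), np.float64(0.1431), np.float64(0.1385)] 0.542
175 [np.float64(0.0929), np.float64(0.0954), np.float64(0.0974)] 0.523
180 [np.float64(0.0852), np.float64(0.0884), np.float64(0.0893)] 0.51
tray corner [ 0.7014 -0.1096  0.03  ]
tray corner [ 0.6764 -0.2661  0.03  ]
tray corner [ 0.4819 -0.2392  0.03  ]
tray corner [ 0.5016 -0.0831  0.03  ]
```

View pics/crop2.png

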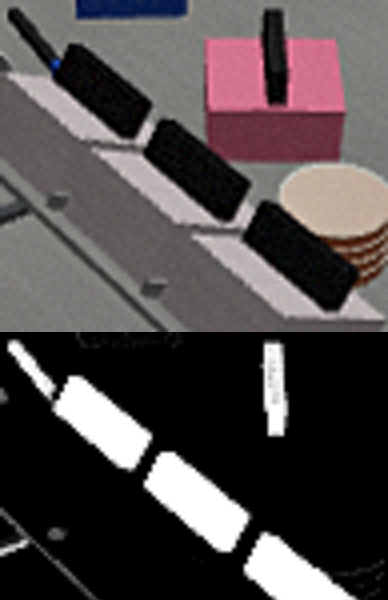

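The scene crop shows three cleanly separated bar silhouettes, with the marker and pink bar as the only extras. The fitted middle box is at (0.556, 0.179, 0.104), which agrees with the lid depth (0.0965 expected, 0.0954 measured) and the rack geometry. The tray is at (0.590, -0.175) with yaw -0.14. Now I'll work out the moves.

```bash
cat > go.py <<'E'
from h import *
import sys
YR=-.022; TR=np.array([.590,-.1745,0]); YT=-.14
M2=np.array([.556,.1787,.104]); yh=np.array([-np.sin(YR),np.cos(YR),0])
def rackpose(k,h):   # TCP h above box-underside plane along n
    Rb=(Ro.from_euler("z",YR)*Ro.from_euler("y",-np.pi/6)).as_matrix()
    return M2+yh*.116*(2-k)+Rb[:,2]*(h-.0445), np.c_[Rb[:,1],Rb[:,0],-Rb[:,2]]
def traypose(h):
    Rb=Ro.from_euler("z",YT).as_matrix()
    return TR+[0,0,h+.004], np.c_[Rb[:,1],Rb[:,0],-Rb[:,2]]
def rel(T):
    s=observe();R0=Ro.from_euler("xyz",s["tool_rot"]).as_matrix();p,R=T
    d=R0.T@(p-s["position"])*100;r=Ro.from_matrix(R0.T@R).as_rotvec()
    print("t",round(float(s["clock"]),2),"pos",s["position"].round(4),"F",s["force"].round(2),"w",round(float(s["grip_width"]),4),"ff",round(float(s["finger_force"]),1))
    print("shift cm",d.round(2),"|",np.linalg.norm(d).round(1)," turn",r.round(3),"|",np.linalg.norm(r).round(2), "target",p.round(3))
if __name__=="__main__":
    a=sys.argv[1:]
    rel(traypose(float(a[1])) if a[0]=="t" else rackpose(int(a[0]),float(a[1])))
E
python3 go.py 1 .18
```

```text
t 0.1 pos [0.262  0.5671 0.2308] F [-0.66  0.23  0.5 ] w 0.0854 ff 0.0
shift cm [-32.13 -15.     0.96] | 35.5  turn [-0.464 -0.303  1.132] | 1.26 target [0.491 0.296 0.221]
```

Request:
play_rows(motion=[[-3.2, -1.5, 0.1, -0.046, -0.03, 0.113, 1], [-6.4, -3.0, 0.2, -0.093, -0.06, 0.226, 1], [-9.6, -4.5, 0.3, -0.14, -0.09, 0.34, 1], [-12.8, -6.0, 0.4, -0.186, -0.12, 0.453, 1], [-16, -7.5, 0.5, -0.232, -0.15, 0.566, 1]], squeeze=80)

```text
clock: 0.6
position: [0.3767, 0.4307, 0.2263]
tool_rot: [2.878, 0.076, 2.124]
force: [1.2, 1.0, 0.2]
grip_width: 0.0854
finger_force: 0.0
```

```bash
python3 go.py 1 .18
```

```text
t 0.6 pos [0.3767 0.4307 0.2263] F [1.23 1.05 0.25] w 0.0854 ff 0.0
shift cm [-17.36   2.07   2.45] | 17.7  turn [-0.23  -0.152  0.561] | 0.63 target [0.491 0.296 0.221]
```

Request:
play_rows(motion=[[-4.3, 0.5, 0.6, -0.057, -0.038, 0.14, 1], [-8.7, 1.0, 1.2, -0.115, -0.076, 0.28, 1], [-13, 1.5, 1.8, -0.172, -0.114, 0.42, 1], [-17.4, 2.1, 2.45, -0.23, -0.152, 0.561, 1], [-17.4, 2.1, 2.45, -0.23, -0.152, 0.561, 1]])

```text
clock: 1.1
position: [0.4928, 0.2935, 0.2213]
tool_rot: [2.618, 0.002, 1.544]
force: [-0.2, 1.3, -0.4]
grip_width: 0.0852
finger_force: 0.0
```

```bash
python3 go.py 1 .0605
```

```text
t 1.1 pos [0.4928 0.2935 0.2213] F [-0.24  1.29 -0.44] w 0.0852 ff 0.0
shift cm [ 0.31 -0.18 11.84] | 11.8  turn [ 0.     0.004 -0.003] | 0.01 target [0.551 0.295 0.118]
```

Request:
play_rows(motion=[[0.1, 0, 3, 0, 0, 0, 1], [0.2, -0.1, 6, 0, 0, 0, 1], [0.3, -0.15, 9, 0, 0, 0, 1], [0.3, -0.2, 10.8, 0, 0, 0, 1], [0.3, -0.2, 11.8, 0, 0, 0, 1]])

```text
clock: 1.6
position: [0.5483, 0.2996, 0.1167]
tool_rot: [2.621, 0.002, 1.554]
force: [-0.1, 0.3, 0.2]
grip_width: 0.085
finger_force: 0.0
```

Request:
play_rows(motion=[[0, 0, 0, 0, 0, 0, 0.3], [0, 0, 0, 0, 0, 0, -0.3], [0, 0, 0, 0, 0, 0, -1], [0, 0, 0, 0, 0, 0, -1], [0, 0, 0, 0, 0, 0, -1]])

```text
clock: 2.1
position: [0.5483, 0.3004, 0.1189]
tool_rot: [2.619, 0.0, 1.554]
force: [3.1, 1.0, 0.8]
grip_width: 0.0145
finger_force: 77.9
```

```bash
python3 go.py 1 .0605
```

```text
t 2.1 pos [0.5483 0.3004 0.1189] F [3.14 0.95 0.81] w 0.0145 ff 77.9
shift cm [-0.55  0.15  0.2 ] | 0.6  turn [-0.001 -0.002  0.005] | 0.01 target [0.551 0.295 0.118]
```

Request:
play_rows(motion=[[0, 0, -0.8, 0, 0, 0, -1], [0, 0, -2.3, 0, 0, 0, -1], [0, 0, -4.2, 0, 0, 0, -1], [0, 0, -5.5, 0, 0, 0, -1], [0, 0, -6, 0, 0, 0, -1]])

```text
clock: 2.6
position: [0.5177, 0.3007, 0.1713]
tool_rot: [2.62, 0.0, 1.554]
force: [0.9, -0.9, -3.0]
grip_width: 0.0145
finger_force: 78.8
```

Request:
play_rows(motion=[[0, 0, 0, 0, 0, 0, -1], [0, 0, 0, 0, 0, 0, -1], [0, 0, 0, 0, 0, 0, -1], [0, 0, 0, 0, 0, 0, -1], [0, 0, 0, 0, 0, 0, -1]])

```text
clock: 3.1
position: [0.5184, 0.3002, 0.1698]
tool_rot: [2.62, 0.002, 1.553]
force: [0.5, 1.1, -2.2]
grip_width: 0.0148
finger_force: 78.8
```

```bash
python3 go.py 1 .0605; python3 - <<'E'
from h import *
p,d=viewer.grab_frame("scene");cv2.imwrite("pics/s1.png",cv2.resize(p[90:290,150:400],None,fx=2.6,fy=2.6)[:,:,::-1]);s=observe();print(s["force"],s["moment"])
E
```

```text
t 3.1 pos [0.5184 0.3002 0.1698] F [ 0.46  1.1  -2.23] w 0.0148 ff 78.8
shift cm [-0.47  0.21  6.11] | 6.1  turn [-0.002 -0.001  0.005] | 0.01 target [0.551 0.295 0.118]
[ 1.68416216 -0.07048339 -2.05605289] [-0.04326295  0.87422978  0.01155325]
```

View pics/s1.png

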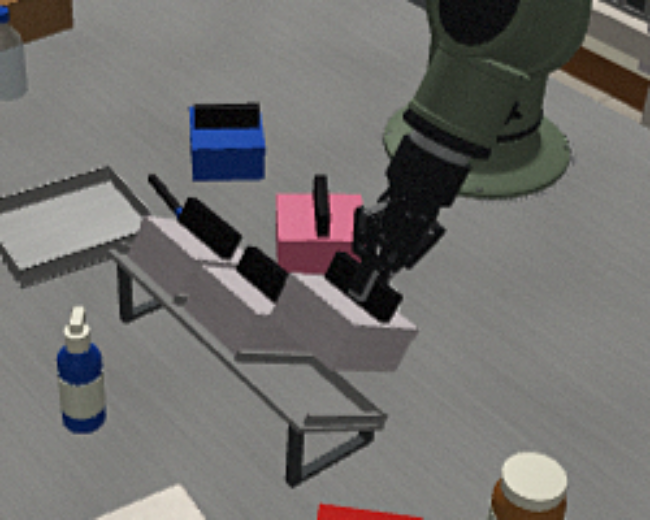

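The crop shows box_1 held square and lifted clear of its slot, with about 2.2 N on the wrist. It's empty, so back it goes.

Request:
play_rows(motion=[[0, 0, 1.5, 0, 0, 0, -1], [0, 0, 3.5, 0, 0, 0, -1], [0, 0, 5, 0, 0, 0, -1], [0, 0, 5.7, 0, 0, 0, -1], [0, 0, 6, 0, 0, 0, -1]])

```text
clock: 3.65
position: [0.551, 0.2997, 0.1209]
tool_rot: [2.615, -0.001, 1.551]
force: [-1.7, -0.6, -3.6]
grip_width: 0.0143
finger_force: 97.0
```

Request:
play_rows(motion=[[0, 0, 0, 0, 0, 0, -1], [0, 0, 0, 0, 0, 0, -1], [0, 0, 0, 0, 0, 0, -0.5], [0, 0, 0, 0, 0, 0, 0.3], [0, 0, 0, 0, 0, 0, 1]])

```text
clock: 4.15
position: [0.5482, 0.2999, 0.1181]
tool_rot: [2.62, 0.001, 1.554]
force: [0.1, 0.6, 0.9]
grip_width: 0.0497
finger_force: 0.0
```

Request:
play_rows(motion=[[0, 0, 0, 0, 0, 0, 1], [0, 0, -1.5, 0, 0, 0, 1], [0, 0, -4.5, 0, 0, 0, 1], [0, 0, -8, 0, 0, 0, 1], [0, 0, -9, 0, 0, 0, 1]])

```text
clock: 4.65
position: [0.5028, 0.3013, 0.1987]
tool_rot: [2.619, -0.001, 1.554]
force: [-0.4, 0.0, -0.3]
grip_width: 0.0853
finger_force: 0.0
```

```bash
python3 go.py 2 .15;python3 - <<'E'
from h import *
p,d=viewer.grab_frame("scene");cv2.imwrite("pics/s2.png",cv2.resize(p[90:290,150:400],None,fx=2.6,fy=2.6)[:,:,::-1])
E
```

```text
t 4.65 pos [0.5028 0.3013 0.1987] F [-0.35  0.01 -0.28] w 0.0853 ff 0.0
shift cm [-12.14   0.06   0.4 ] | 12.1  turn [-0.001 -0.004  0.004] | 0.01 target [0.503 0.18  0.195]
```

View pics/s2.png

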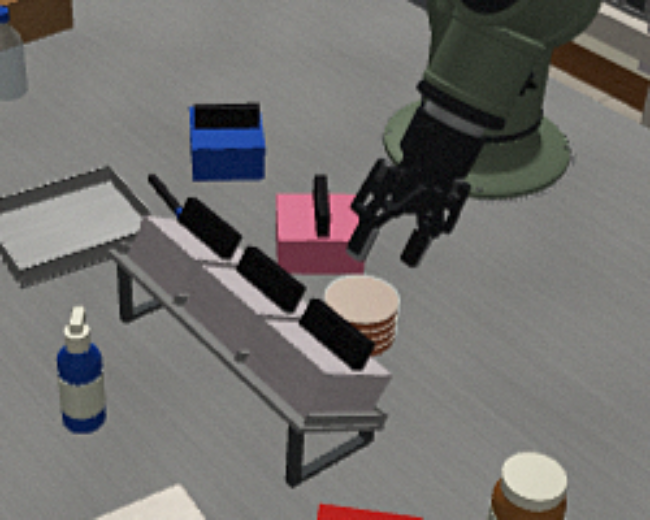

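Box_1 sits square in its slot again, in line with the others. On to box_2.

Request:
play_rows(motion=[[-3, 0, 0, 0, 0, 0, 1], [-6.5, 0, 0.1, 0, 0, 0, 1], [-10, 0, 0.2, 0, 0, 0, 1], [-12.1, 0, 0.4, 0, 0, 0, 1], [-12.1, 0, 0.4, 0, 0, 0, 1]])

```text
clock: 5.2
position: [0.5033, 0.1764, 0.1921]
tool_rot: [2.621, 0.003, 1.55]
force: [-0.2, 0.4, 0.8]
grip_width: 0.0856
finger_force: 0.0
```

```bash
python3 go.py 2 .061
```

```text
t 5.2 pos [0.5033 0.1764 0.1921] F [-0.18  0.37  0.78] w 0.0856 ff 0.0
shift cm [0.36 0.18 8.61] | 8.6  turn [-0.003  0.002  0.002] | 0.0 target [0.548 0.179 0.118]
```

Request:
play_rows(motion=[[0.1, 0, 2.5, 0, 0, 0, 1], [0.2, 0.1, 5.5, 0, 0, 0, 1], [0.2, 0.1, 7.7, 0, 0, 0, 1], [0.2, 0.1, 8.6, 0, 0, 0, 1], [0.2, 0.1, 8.6, 0, 0, 0, 1]])

```text
clock: 5.7
position: [0.5473, 0.1811, 0.1163]
tool_rot: [2.623, 0.002, 1.554]
force: [-1.5, 0.4, 0.4]
grip_width: 0.0854
finger_force: 0.0
```

Request:
play_rows(motion=[[0, 0, 0, 0, 0, 0, 0.3], [0, 0, 0, 0, 0, 0, -0.3], [0, 0, 0, 0, 0, 0, -1], [0, 0, 0, 0, 0, 0, -1], [0, 0, 0, 0, 0, 0, -1]])

```text
clock: 6.2
position: [0.5467, 0.1812, 0.119]
tool_rot: [2.62, 0.001, 1.554]
force: [-2.7, -0.5, -0.7]
grip_width: 0.0148
finger_force: 78.3
```

Request:
play_rows(motion=[[0, 0, -0.8, 0, 0, 0, -1], [0, 0, -2.3, 0, 0, 0, -1], [0, 0, -4.2, 0, 0, 0, -1], [0, 0, -5.5, 0, 0, 0, -1], [0, 0, -6, 0, 0, 0, -1]])

```text
clock: 6.7
position: [0.5163, 0.1818, 0.1716]
tool_rot: [2.62, 0.001, 1.554]
force: [-1.0, 0.2, -7.9]
grip_width: 0.0148
finger_force: 79.0
```

Request:
play_rows(motion=[[0, 0, 0, 0, 0, 0, -1], [0, 0, 0, 0, 0, 0, -1], [0, 0, 0, 0, 0, 0, -1], [0, 0, 0, 0, 0, 0, -1], [0, 0, 0, 0, 0, 0, -1]])

```text
clock: 7.2
position: [0.5171, 0.1813, 0.1705]
tool_rot: [2.62, 0.002, 1.554]
force: [1.2, 0.0, -6.2]
grip_width: 0.0143
finger_force: 79.0
```

That is 6 to 8 N, so box_2 is the full one. I'll raise it, then carry it over to the tray.

Request:
play_rows(motion=[[0, 0.6, -1, 0, 0, 0, -1], [0, 1.8, -3.1, 0, 0, 0, -1], [0, 3.6, -6.2, 0, 0, 0, -1], [0, 5.2, -9, 0, 0, 0, -1], [0, 6, -10.4, 0, 0, 0, -1]])

```text
clock: 7.7
position: [0.5178, 0.1815, 0.2935]
tool_rot: [2.618, -0.001, 1.553]
force: [0.6, -0.4, -7.5]
grip_width: 0.0146
finger_force: 79.2
```

```bash
python3 go.py t .23
```

```text
t 7.7 pos [0.5178 0.1815 0.2935] F [ 0.6  -0.45 -7.54] w 0.0146 ff 79.2
shift cm [-35.47   3.84   9.07] | 36.8  turn [ 0.523 -0.032  0.119] | 0.54 target [ 0.59  -0.174  0.234]
```

Request:
play_rows(motion=[[-2, 0.2, 0.4, 0.03, 0, 0.01, -1], [-5.5, 0.6, 1.3, 0.08, 0, 0.02, -1], [-9.5, 1, 2.3, 0.14, -0.01, 0.03, -1], [-13.5, 1.5, 3.4, 0.2, -0.01, 0.05, -1], [-17.5, 1.9, 4.5, 0.26, -0.02, 0.06, -1]])

```text
clock: 8.2
position: [0.5532, 0.004, 0.2614]
tool_rot: [2.883, -0.004, 1.49]
force: [0.3, 0.3, -6.7]
grip_width: 0.0146
finger_force: 79.3
```

```bash
python3 go.py t .23
```

```text
t 8.2 pos [0.5532 0.004  0.2614] F [ 0.35  0.3  -6.73] w 0.0146 ff 79.3
shift cm [-17.51   4.25   3.88] | 18.4  turn [ 0.259 -0.012  0.058] | 0.27 target [ 0.59  -0.174  0.234]
```

Request:
play_rows(motion=[[-4, 1, 0.9, 0.06, 0, 0.014, -1], [-8.5, 2, 1.9, 0.12, -0.01, 0.03, -1], [-13, 3.1, 2.9, 0.19, -0.01, 0.045, -1], [-16.5, 4, 3.7, 0.24, -0.01, 0.055, -1], [-17.5, 4.25, 3.9, 0.259, -0.012, 0.058, -1]])

```text
clock: 8.7
position: [0.5899, -0.1778, 0.2328]
tool_rot: [-3.14, 0.003, 1.426]
force: [-0.9, -0.3, -5.9]
grip_width: 0.0149
finger_force: 79.3
```

Request:
play_rows(motion=[[0, 0, 0, 0, 0, 0, -1], [0, 0, 0, 0, 0, 0, -1], [0, 0, 0, 0, 0, 0, -1], [0, 0, 0, 0, 0, 0, -1], [0, 0, 0, 0, 0, 0, -1]])

```text
clock: 9.2
position: [0.5902, -0.1719, 0.2347]
tool_rot: [3.139, 0.001, 1.433]
force: [0.8, -0.6, -7.2]
grip_width: 0.0147
finger_force: 79.4
```

```bash
python3 go.py t .075;python3 - <<'E'
from h import *
p,d=viewer.grab_frame("scene");cv2.imwrite("pics/s3.png",cv2.resize(p[40:260,80:370],None,fx=2.4,fy=2.4)[:,:,::-1])
E
```

```text
t 9.2 pos [ 0.5902 -0.1719  0.2347] F [ 0.82 -0.59 -7.17] w 0.0147 ff 79.4
shift cm [-0.25 -0.03 15.57] | 15.6  turn [0.003 0.001 0.002] | 0.0 target [ 0.59  -0.174  0.079]
```

View pics/s3.png

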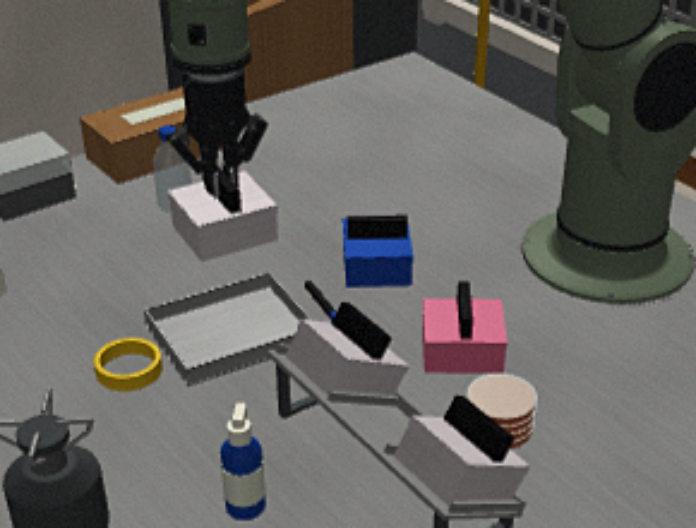

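The box hangs level above the tray. I'll lower it until the floor takes its weight.

Request:
play_rows(motion=[[-0.1, 0, 3, 0, 0, 0, -1], [-0.2, 0, 7, 0, 0, 0, -1], [-0.2, 0, 11, 0, 0, 0, -1], [-0.2, 0, 14, 0, 0, 0, -1], [-0.2, 0, 15.5, 0, 0, 0, -1]])

```text
clock: 9.75
position: [0.5892, -0.1742, 0.0769]
tool_rot: [-3.141, 0.001, 1.432]
force: [0.1, 0.6, -5.9]
grip_width: 0.0144
finger_force: 81.3
```

Request:
play_rows(motion=[[0, 0, 0.2, 0, 0, 0, -1], [0, 0, 0.4, 0, 0, 0, -1], [0, 0, 0.6, 0, 0, 0, -1], [0, 0, 0.8, 0, 0, 0, -1], [0, 0, 0.9, 0, 0, 0, -1]])

```text
clock: 10.25
position: [0.5906, -0.1749, 0.0709]
tool_rot: [3.138, 0.001, 1.432]
force: [0.1, -0.0, -5.9]
grip_width: 0.0143
finger_force: 81.3
```

Request:
play_rows(motion=[[0, 0, 0.1, 0, 0, 0, -1], [0, 0, 0.2, 0, 0, 0, -1], [0, 0, 0.3, 0, 0, 0, -1], [0, 0, 0.4, 0, 0, 0, -1], [0, 0, 0.4, 0, 0, 0, -1]])

```text
clock: 10.75
position: [0.5902, -0.1748, 0.0662]
tool_rot: [3.139, 0.001, 1.432]
force: [0.1, -0.6, -5.8]
grip_width: 0.0145
finger_force: 81.3
```

Request:
play_rows(motion=[[0, 0, 0.1, 0, 0, 0, -1], [0, 0, 0.2, 0, 0, 0, -1], [0, 0, 0.3, 0, 0, 0, -1], [0, 0, 0.3, 0, 0, 0, -1], [0, 0, 0.3, 0, 0, 0, -1]])

```text
clock: 11.25
position: [0.5904, -0.1749, 0.0658]
tool_rot: [3.139, 0.001, 1.431]
force: [-15.8, 5.6, 39.3]
grip_width: 0.0142
finger_force: 87.9
```

Request:
play_rows(motion=[[0, 0, -0.1, 0, 0, 0, -1], [0, 0, -0.2, 0, 0, 0, -1], [0, 0, -0.2, 0, 0, 0, -0.5], [0, 0, -0.2, 0, 0, 0, 0.3], [0, 0, -0.2, 0, 0, 0, 1]])

```text
clock: 11.75
position: [0.5905, -0.1748, 0.0653]
tool_rot: [3.139, 0.001, 1.432]
force: [-0.3, -0.7, 0.3]
grip_width: 0.05
finger_force: 0.0
```

Request:
play_rows(motion=[[0, 0, 0, 0, 0, 0, 1], [0, 0, -1.5, 0, 0, 0, 1], [0, 0, -5, 0, 0, 0, 1], [0, 0, -10, 0, 0, 0, 1], [0, 0, -15, 0, 0, 0, 1]])

```text
clock: 12.25
position: [0.5895, -0.1746, 0.218]
tool_rot: [3.139, 0.001, 1.432]
force: [0.8, 0.3, 0.0]
grip_width: 0.0856
finger_force: 0.0
```

Request:
play_rows(motion=[[0, 0, -5, 0, 0, 0, 1], [0, 0, -10, 0, 0, 0, 1], [0, 0, -12, 0, 0, 0, 1], [0, 0, -12, 0, 0, 0, 1], [0, 0, -12, 0, 0, 0, 1]])

```text
clock: 12.75
position: [0.5895, -0.1744, 0.3359]
tool_rot: [3.139, 0.001, 1.432]
force: [0.5, 0.9, -0.9]
grip_width: 0.0854
finger_force: 0.0
```

```bash
python3 - <<'E'
from fit import *
p,d=viewer.grab_frame("scene");cv2.imwrite("pics/s4.png",cv2.resize(p[40:260,80:370],None,fx=2.4,fy=2.4)[:,:,::-1])
p0=np.load("scene0p.npy")
for k,r in ((1,(262,200,302,238)),(3,(216,162,246,192))):
    a,b=dark(p0,r,25,75),dark(p,r,25,75);print(k,cv2.phaseCorrelate(a,b)[0])
s=observe();print(s["clock"],s["force"],s["position"])
E
```

```text
1 (-0.6027399817803314, -0.43646994395539096)
3 (0.29400530847376594, -0.18224003211182271)
12.8 [-0.40162004 -0.47424905 -0.13192456] [ 0.5892626  -0.17429846  0.33500695]
```

View pics/s4.png

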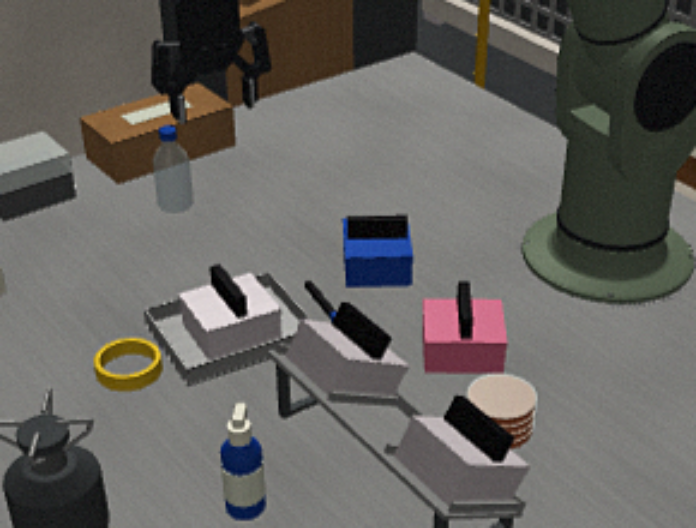

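The full box rests flat in the tray. Box_1 has moved about 2 mm at most, box_3 is untouched, and the robot is clear of everything.

```bash
python3 -c "
from workcell import bot
print(bot.job_done())"
```

```text
the job is handed in; nothing more can be done
None
```

Box_2 was the full one (about 6–7 N on the wrist) and is set down flat, lid up, in the tray; box_1 (about 2 N, empty) is back in its slot, box_3 was never lifted because box_2 settled it, and the job was handed in at 12.8 s with no verdict shown.

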